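# Scrub the wash pot, then slide its cover out to the pointer and hold it

### The arm

A 6-joint arm with a two-finger parallel gripper is mounted at the origin on the work surface. World frame = base frame: x ahead of the robot, y to its left, z up, the work surface at z = 0. Lengths are in m, angles in rad, forces in N, time in s.
With the tool pointing down it reaches from about 0.35 to 0.775 m from the base axis. Payload 7.3 kg.
Tool frame: the origin (TCP) lies at the very end of the fingers, on their centre line; the grasp point (between the pads) lies 19 mm behind it (tcp_to_grasp is the distance from the TCP to the grasp point, in m); z points along the fingers, x is the direction in which the jaws open and shut, and the axes are right-handed (so a half turn about z gives the same grasp; the last joint's range is limited). The gripper opens to 92 mm and grips with 3 to 60 N. Pads are 19 mm wide; open, the fingers measure 130 mm over their backs; the gripper's body (75 mm by 190 mm) begins 47 mm behind the grasp point.
Start: joints at [1.037, 0.342, 1.524, -0, 1.275, -0.146], TCP at [0.199, 0.486, 0.187] pointing down, gripper open.
Joint ranges: [-2.53, 2.53], [-0.77, 2.02], [0.04, 2.7], [-1, 4.14], [0.28, 2.66], [-3.11, 3.11]. Speed limits (rad/s): [2.57, 2.57, 3.14, 3.14, 3.14, 3.14].

### API

Orientations are given as [roll, pitch, yaw] about the fixed x, y, z axes, in that order (R = Rz(yaw) Ry(pitch) Rx(roll)).
In Python, from station import movep, servo_line, movej, gripper_open, close_gripper, dwell, inverse_kinematics, read_state, read_camera, Unreachable, job_done, tcp_to_grasp gives the robot as it stands. Calls block until the motion is done:
- movep(position, orientation): joint-space move of the TCP to a pose.
- servo_line(position, frame=None, max_speed=0.15, stop_force=None): straight line of the TCP; frame=None keeps the orientation; max_speed is the mean speed in m/s. With stop_force (N) it stops when the force on the tool has changed by that much, and returns True; else False.
- movej(angles): joint-space move.
- gripper_open() and close_gripper(effort=None): open the fingers fully, or close them until they stop; effort is the grip in N (None keeps the last).
- dwell(seconds).
- inverse_kinematics(position, orientation): joint angles nearest the present ones, or None.
- read_state(): the state.
- read_camera(name): name is "side" or "top" or "wrist"; returns a dict with "img" (384x512x3 uint8, red, green, blue), "mtx" (3x3 intrinsics, pixels), "R" (3x3) and "t" (3): a world point X has camera coordinates R X + t; the wrist camera has in their place "mount" (4x4, takes a point from camera to tool coordinates, whose origin is the TCP and whose axes are the tool frame's). Camera axes: x right, y down, z forward; pixel columns grow to the right and rows downward; lengths in m; the calibration is good to about 2 mm. The wrist camera is an equidistant fisheye: a pixel r from the principal point sees the ray r / f radians off the axis. A picture is of the moment at which its call begins: read the wrist's pose just before it. There is no depth.
A pose or a line that the arm cannot do raises Unreachable and nothing moves.
- job_done(): hands the job in, once; it reports no verdict.
The state is a dict: "t": time; "q": joint angles; "joint_vel": joint speeds; "effort": joint torques, N m; "eef_pos": TCP position; "tcp_rot": TCP orientation; "ft_force": force on the tool from outside, world axes, zero at the start; "moment": the same for the moment, N m; "opening": opening from 0.0 (shut) to 1.0 (fully open).
Only numpy, scipy, OpenCV 4.12 (cv2) and the standard library are available. Lean on these libraries where they do the work, as an engineer would, in place of code of your own. Each camera call takes 0.05 s, during which the arm holds its last target.

### The job

With the brush that stands in the small steel wash pot, scrub the pot: pull the brush up to about the rim and push it back down to the bottom, two times, then stand it upright in the white brush jar and let it go. Then slide the cover plate by its knob along the stand, always flat on it and never lifted or tipped, out over the pot until its outer edge is level with the pointer, and finish while still holding the plate flat there, because so far out it would tip off by itself. Leave everything else where it is.

Things in the scene. Friction and masses are not known exactly. Their poses are not given: they have to be found in the camera images.
- stand: Fixed metal stand, flat top at height 90 mm, 130 mm (its x) by 300 mm (its y). Origin: centre of its footprint on the bench. The cover slides along the stand's own -y, out over its end at y = -150 mm, where pot and pointer stand. Guide rails along both long sides rise 8 mm above the top, inner faces at x = +-54 mm. Stand, pot and pointer are turned together, up to 15 degrees.
- stand_edge (a point): Middle of the stand's outer (-y) top edge, where the overhang begins.
- cover: Loose flat white plate, 100 (x) by 320 (y) by 10 mm, about 0.45 kg, flat on the stand between the rails (4 mm play each side), axes parallel to the stand's. Origin: centre of underside. At the pointer it tips unless its knob end is held down (up to about 6 N). Upright round black knob, 24 mm diameter, on its top at x = 0, y = +135 mm, from 10 to 45 mm above the underside.
- cover_edge (a point): Middle of the cover's outer (-y) end face, at half thickness.
- cover_knob (a point): On the knob's axis, 20 mm above the plate's top face, 30 mm above its underside (15 mm below the knob's top).
- marker: Fixed steel pointer post, 113 mm tall, on a 44 mm round foot, beside the cover's path on the stand's +x side, axes parallel to the stand's. Origin: centre of its foot. A level 5 mm thick rod at height 95 mm runs from the post along its -x and ends about 14 mm short of the cover's side. The cover's outer edge must come to the same y, in the marker's frame, as the rod's centre line (y = 0).
- pointer_tip (a point): Free end of the pointer rod, on its centre line, at height 95 mm.
- pot: Steel wash pot screwed to the bench beyond the stand's end, outer diameter 56 mm, inner diameter 48 mm, 75 mm tall, inner floor at height 5 mm. Origin: centre of its underside.
- pot_floor (a point): Centre of the pot's inner floor, 70 mm below its rim.
- brush: Loose bottle brush, 200 mm long, about 70 g, at first standing upright, bristles down, on the pot's floor, near its middle. Origin: centre of the flat bottom of the bristle head; z points up along the handle. Stiff head, 36 mm diameter, from 0 to 55 mm; 9 mm stem from 55 to 100 mm; round grey handle, 14 mm diameter, from 100 to 200 mm.
- jar: White round ceramic brush jar fixed to the bench, empty, outer diameter 72 mm, inner diameter 64 mm, 85 mm tall, inner floor at height 6 mm. Stands to the right of the pot (smaller y); it and the small bowl may have changed places. Origin: centre of its underside.
- jar_floor (a point): Centre of the jar's inner floor, 79 mm below its rim.
- dish: Bystander: small loose white bowl, 64 mm diameter, 60 mm tall. Origin: centre of its underside.
- reagent_a: Bystander: amber reagent bottle, 52 mm diameter, 110 mm tall, near the pot on the robot's side. Origin: centre of its underside.
- reagent_b: Bystander: small white jar, 44 mm diameter, 85 mm tall, near the stand on the far side. Origin: centre of its underside.
- tube_rack: Bystander: white rack of capped sample tubes, 70 by 120 mm, 74 mm tall, to the left of the stand. Origin: centre of its underside.
- mouse: Bystander: black computer mouse, 100 by 58 mm, 31 mm tall. Origin: centre of its underside.
- petri: Bystander: clear round dish stack, 90 mm diameter, 32 mm tall. Origin: centre of its underside.
- tape: Bystander: brown cardboard roll core, 64 mm diameter, 20 mm tall. Origin: centre of its underside.
Not all that is in view belongs to the job. What is shaped like the jar but blue is not meant.

How it is judged:
On the way, in this order (a step that is already met when the one before it is completed fails the run):
1. the gripped brush is pulled up in the pot, its bottom over 30 mm above the pot's floor (horizontal distance between brush and pot_floor below 0.02 m and contact force between the fingers and brush above 0.5 N and z of brush in the frame of pot_floor above 0.03 m), for 0.04 s.
2. it is pushed back down, its bottom within 12 mm of the pot's floor (horizontal distance between brush and pot_floor below 0.02 m and contact force between the fingers and brush above 0.5 N and z of brush in the frame of pot_floor below 0.012 m), for 0.04 s.
3. it is pulled up in the pot a second time (all of step 1), for 0.04 s.
4. it is pushed down to the bottom a second time (all of step 2), for 0.04 s.
5. the brush stands in the jar and is let go (horizontal distance between brush and jar_floor below 0.032 m and z of brush in the frame of jar_floor below 0.02 m and angle between brush's own z axis and vertical below 0.35 rad and contact force between the fingers and brush below 0.1 N), for 0.2 s.
At the end, for the whole second after the job is handed in: Cover's outer edge within 6 mm of the pointer's line; cover flat (3 degrees) on the stand (height within 7 mm), square to it (4 degrees), at rest, held by fingers (over 1 N), not touching pot or pointer. Brush released in jar, bottom within 20 mm of jar floor, leaning under 20 degrees (all of step 5 and y of cover_edge in the frame of marker between -0.006 and 0.006 m and angle between cover's own z axis and vertical below 0.05 rad and z of cover in the frame of stand between 0.083 and 0.097 m and contact force between cover and stand above 0.5 N and angle between the y axis of cover and the y axis of stand, either way round below 0.08 rad and contact force between the fingers and cover above 1 N and contact force between cover and pot below 0.1 N and contact force between cover and marker below 0.1 N and linear speed of cover below 0.01 m/s and linear speed of brush below 0.02 m/s); the arm keeps its last pose, push and grip.
It fails at once if the cover is tipped by more than about 8 degrees (angle between cover's own z axis and vertical above 0.14 rad).
It fails at once if the cover is lifted off the stand by more than 15 mm (z of cover in the frame of stand above 0.105 m).
It fails at once if a bystander is moved by more than 25 mm (distance of any of dish, reagent_a, reagent_b, tube_rack, mouse, petri, tape from where it was at the start of the episode above 0.025 m).
It also fails if it takes over 58 s, if anything falls off the work surface, if the arm or the gripper's body presses on something with over 40 N, if the wrist force passes 120 N, or if a joint passes its speed limit or range.

## Working session

There is one attempt and no reset: what is moved stays moved. The work goes in short steps, each a Python script; the robot and the scene stay as the last script left them, time stands still between calls to the robot, and variables do not carry over. Pictures are saved under pics/ and viewed, and the job is handed in when it is done.

```bash
ls; mkdir -p pics
python3 - <<'E'
from station import *
import cv2, numpy as np, pickle
s=read_state(); print(s)
d={}
for n in ("side","top","wrist"):
    c=read_camera(n); d[n]=c
    cv2.imwrite(f"pics/{n}0.png",c["img"][:,:,::-1]); print(n,{k:np.round(v,3).tolist() for k,v in c.items() if k!="img"})
pickle.dump(d,open("cams.pkl","wb")); print(tcp_to_grasp)
E
```

```text
pics
{'t': 0.0, 'q': array([ 1.03699625e+00,  3.42716758e-01,  1.52498393e+00, -1.70901264e-05,
        1.27538925e+00, -1.45991802e-01]), 'joint_vel': array([-0.00017551,  0.00017202, -0.00018645,  0.0016384 ,  0.00226958,
       -0.0002188 ]), 'effort': array([-1.41966043e-04, -4.31243312e+01, -2.44220889e+01,  7.19633955e-02,
        5.57232206e-02, -7.24821189e-05]), 'eef_pos': array([0.1982845 , 0.48563125, 0.18665965]), 'tcp_rot': array([-3.14139101e+00,  1.48373370e-03,  1.18299319e+00]), 'ft_force': array([-0.284125  , -0.00200877, -0.36397207]), 'moment': array([ 0.00855285, -0.01483984, -0.02000583]), 'opening': 0.9991028330747619}
side {'mtx': [[404.813, 0.0, 262.821], [0.0, 404.813, 194.826], [0.0, 0.0, 1.0]], 'R': [[0.999, -0.047, -0.022], [-0.045, -0.578, -0.814], [0.026, 0.814, -0.58]], 't': [-0.487, 0.145, 1.106]}
top {'mtx': [[461.298, 0.0, 249.405], [0.0, 461.298, 189.0], [0.0, 0.0, 1.0]], 'R': [[-0.002, -1.0, -0.0], [-0.997, 0.002, -0.076], [0.076, 0.0, -0.997]], 't': [0.044, 0.497, 1.503]}
wrist {'mtx': [[297.319, 0.0, 257.977], [0.0, 297.319, 187.949], [0.0, 0.0, 1.0]], 'mount': [[1.0, 0.0, 0.001, 0.0], [-0.001, 0.95, 0.312, -0.084], [-0.001, -0.312, 0.95, -0.199], [0.0, 0.0, 0.0, 1.0]]}
0.0188
```

View pics/side0.png

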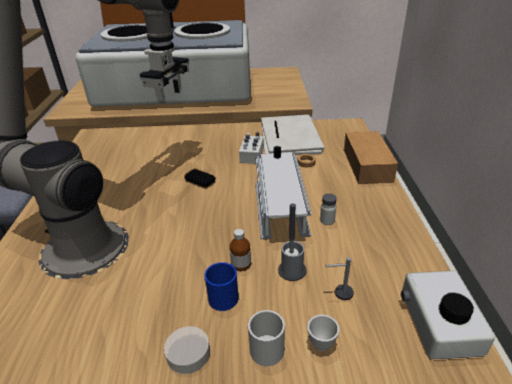

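View pics/top0.png

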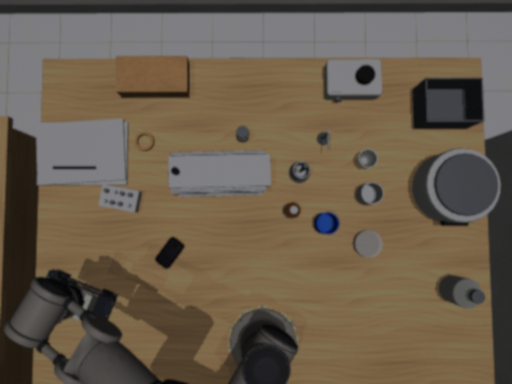

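View pics/wrist0.png

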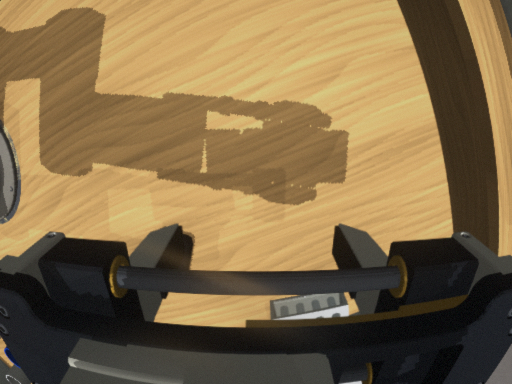

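The jar candidates, in top-view pixels, are:
- (370,193): white, tall and open. In the side view it is at (267,338).
- (367,158): smaller and short, so probably the bowl. Side view (322,335).
- (326,222): blue, so a decoy.
- (369,243): the petri stack.

I'll enlarge this area to confirm.

Run:
```python
import cv2, pickle, numpy as np
d=pickle.load(open("cams.pkl","rb"))
t=d["top"]["img"][115:265,150:400,::-1]; cv2.imwrite("pics/topc.png",cv2.resize(t,None,fx=3.2,fy=3.2,interpolation=cv2.INTER_CUBIC))
t=d["side"]["img"][190:370,190:370,::-1]; cv2.imwrite("pics/sidec.png",cv2.resize(t,None,fx=3.3,fy=3.3,interpolation=cv2.INTER_CUBIC))
```

```text
(no output)
```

View pics/topc.png

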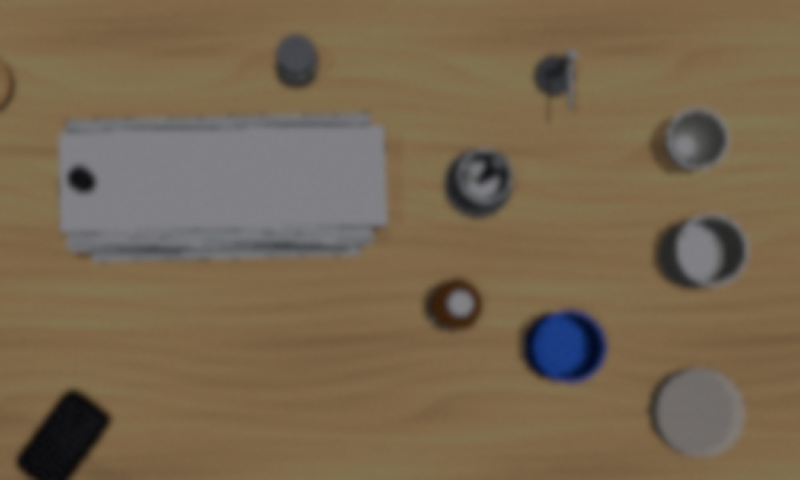

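View pics/sidec.png

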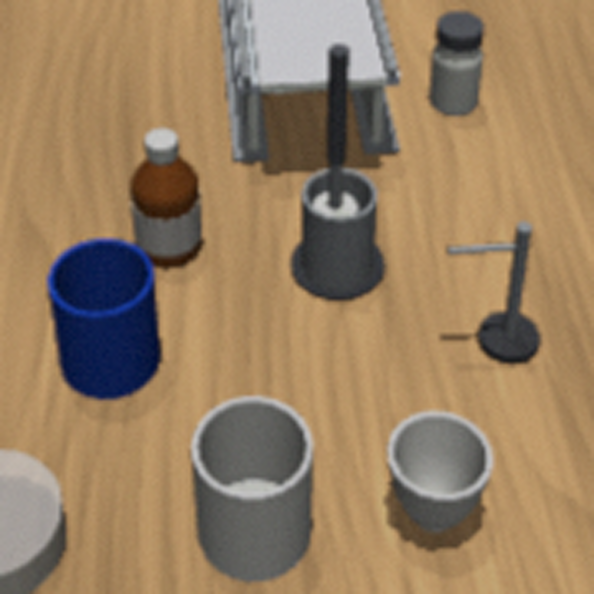

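The tall white cylinder at side crop (253,490) is the jar. The tapered one at (440,470) is the bowl, and the blue one at (105,315) is the decoy. Next I'll measure the points from both cameras at their known heights.

```bash
cat > h.py <<'E'
import numpy as np, cv2, pickle
d=pickle.load(open("cams.pkl","rb"))
def ray(n,px):
    c=d[n]; v=np.linalg.inv(c["mtx"])@np.array([px[0],px[1],1.]); R=np.array(c["R"]); return -R.T@c["t"], R.T@v
def atz(n,px,z):
    o,v=ray(n,px); return o+v*(z-o[2])/v[2]
def tri(a,b):
    A=[];B=[]
    for n,p in (("top",a),("side",b)):
        o,v=ray(n,p); v=v/np.linalg.norm(v); P=np.eye(3)-np.outer(v,v); A.append(P);B.append(P@o)
    return np.linalg.lstsq(np.vstack(A),np.hstack(B),rcond=None)[0]
def proj(n,X):
    c=d[n]; p=c["mtx"]@(np.array(c["R"])@X+c["t"]); return p[:2]/p[2]
T=lambda x,y:((x+.5)/3.2-.5+150,(y+.5)/3.2-.5+115)
S=lambda x,y:((x+.5)/3.3-.5+190,(y+.5)/3.3-.5+190)
E
python3 - <<'E'
from h import *
np.set_printoptions(precision=4,suppress=True)
print("C",ray("top",(0,0))[0],ray("side",(0,0))[0])
for n,t,s,z in [("pot",(482,177),(338,198),.075),("jar",(710,249),(253,447),.085),("bowl",(696,139),(440,452),.06),("brushtop",None,(339,50),.205),("tip",(571,107),(449,251),.095),("posttop",(572,52),(523,229),.113),("reagA",(460,303),(161,140),.11),
 ("c1",(60,131),None,.1),("c2",(383,125),(388,80),.1),("c3",(386,226),(254,83),.1),("c4",(61,232),None,.1),("knob",(80,178),None,.135)]:
    print(n, atz("top",T(*t),z)[:2] if t else '', atz("side",S(*s),z)[:2] if s else '', tri(T(*t),S(*s)) if t and s else '')
print("knob side",atz("side",(278,151),.135))
E
```

```text
C [0.3811 0.0423 1.5362] [ 0.4649 -0.8398  0.7483]
pot [ 0.5536 -0.1194] [ 0.5541 -0.1267] [ 0.5546 -0.1201  0.0688]
jar [ 0.4805 -0.3422] [ 0.4804 -0.3454] [ 0.4806 -0.343   0.0819]
bowl [ 0.5934 -0.3372] [ 0.5941 -0.3375] [ 0.5938 -0.3373  0.0597]
brushtop  [ 0.5528 -0.1202] 
tip [ 0.6205 -0.2057] [ 0.6204 -0.2046] [ 0.6203 -0.2055  0.0959]
posttop [ 0.6717 -0.2044] [ 0.6686 -0.2054] [ 0.6704 -0.2044  0.1121]
reagA [ 0.4271 -0.093 ] [ 0.427  -0.0936] [ 0.4271 -0.0931  0.1096]
c1 [0.597  0.2969]  
c2 [ 0.6022 -0.0201] [ 0.6038 -0.023 ] [ 0.6034 -0.0202  0.0977]
c3 [ 0.5027 -0.0224] [ 0.4991 -0.0189] [ 0.5007 -0.0224  0.1029]
c4 [0.4975 0.2948]  
knob [0.5464 0.2711]  
knob side [0.5495 0.2501 0.135 ]
```

Both cameras agree to within about 3 mm, and the cover measures 317 × 100 mm against the known 320 × 100. The stand's yaw is about 0.018 rad. The pot is at (0.554, -0.120), the jar at (0.4805, -0.343) and the knob at (0.547, 0.272). The edge has to travel about 0.185 m. I'll move above the brush.

Run:
```python
from station import *
import cv2, numpy as np
np.set_printoptions(precision=4,suppress=True)
o=[np.pi,0,1.589]
for p in ([.5535,-.120,.27],[.5535,-.120,.147],[.4805,-.343,.147],[.547,.272,.104],[.55,.087,.104]): print(inverse_kinematics(p,o))
movep([.5535,-.120,.27],o)
s=read_state(); print(s["t"],s["eef_pos"],s["tcp_rot"],s["ft_force"])
import pickle; D=pickle.load(open("cams.pkl","rb"))
for n in ("wrist","side"):
    c=read_camera(n); cv2.imwrite(f"pics/{n}1.png",c["img"][:,:,::-1])
```

```text
[-0.3488  0.3733  1.251   0.      1.5172 -1.9378]
[-0.3488  0.451   1.4703  0.      1.2203 -1.9378]
[-0.7497  0.4939  1.3986  0.      1.2491 -2.3387]
[ 0.3361  0.5694  1.3926 -0.      1.1795 -1.2529]
[ 0.0192  0.4775  1.5559 -0.      1.1082 -1.5698]
2.6583 [ 0.5536 -0.1192  0.27  ] [-3.1415 -0.0002  1.59  ] [ 0.4583 -0.1669 -0.2222]
```

View pics/wrist1.png

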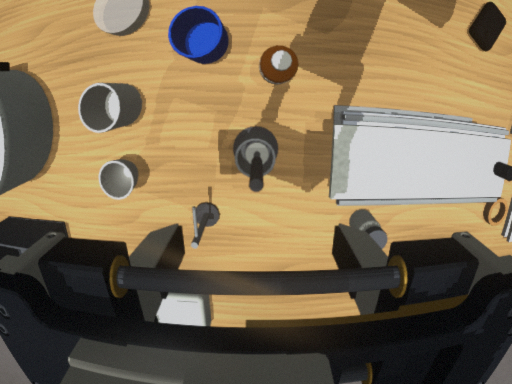

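View pics/side1.png

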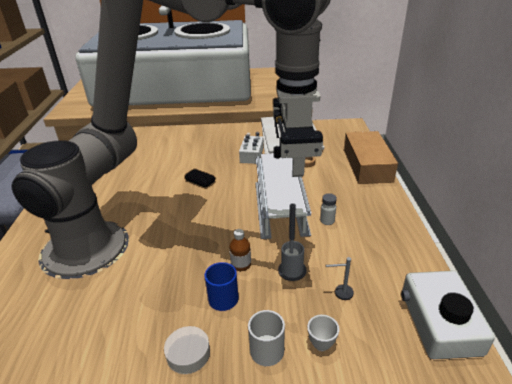

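The wrist view shows the brush handle's top at about (257,184), the pot rim at (256,148), the jar at (100,108) and the pointer tip at (197,210). I'll cross-check these through the fisheye model.

```bash
cat >> h.py <<'E'
from scipy.spatial.transform import Rotation as Ro
def wray(px,pos,rot):
    c=d["wrist"]; K=c["mtx"]; M=np.array(c["mount"])
    x=(px[0]-K[0,2])/K[0,0]; y=(px[1]-K[1,2])/K[1,1]; r=np.hypot(x,y)+1e-12
    v=np.array([x/r*np.sin(r),y/r*np.sin(r),np.cos(r)]); R=Ro.from_euler('xyz',rot).as_matrix()
    return R@M[:3,3]+pos, R@M[:3,:3]@v
def watz(px,z,pos,rot):
    o,v=wray(px,pos,rot); return o+v*(z-o[2])/v[2]
E
python3 - <<'E'
from h import *
np.set_printoptions(precision=4,suppress=True)
p=np.array([.5536,-.1192,.27]); r=[-3.1415,-.0002,1.59]
for n,px,z in [("brush",(257,184),.205),("pot",(256,149),.075),("jar",(99,108),.085),("tip",(197,210),.095),("posttip",(195,242),.095),("knob",(503,170),.12),("c2",(331,200),.1),("c3",(337,122),.1)]: print(n,watz(px,z,p,r))
E
python3 - <<'E'
import cv2
i=cv2.imread("pics/wrist1.png"); cv2.imwrite("pics/w1c.png",cv2.resize(i[90:260,60:280],None,fx=3.4,fy=3.4,interpolation=cv2.INTER_CUBIC))
E
```

```text
brush [ 0.5526 -0.1197  0.205 ]
pot [ 0.5441 -0.1215  0.075 ]
jar [ 0.4819 -0.3437  0.085 ]
tip [ 0.6262 -0.2013  0.095 ]
posttip [ 0.6767 -0.2074  0.095 ]
knob [0.5468 0.2693 0.12  ]
c2 [ 0.6061 -0.0188  0.1   ]
c3 [ 0.5011 -0.0197  0.1   ]
```

View pics/w1c.png

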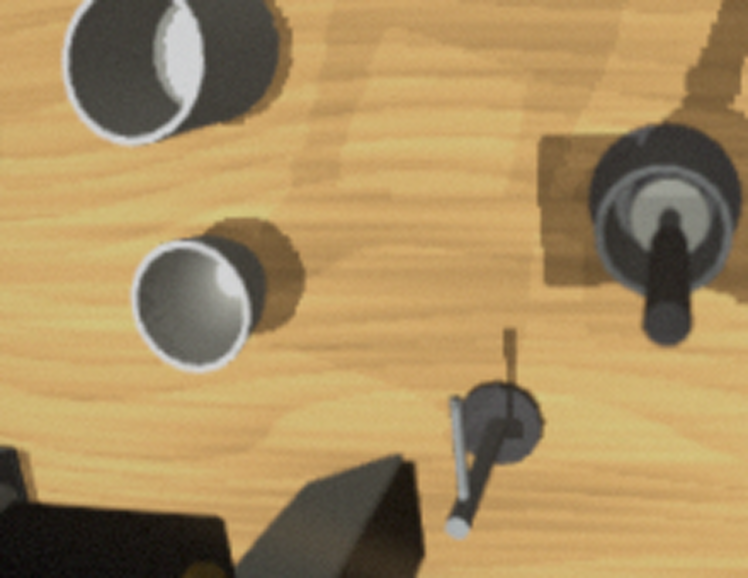

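The brush is at (0.5528, -0.120) in all the views, so I'll grip it high on the handle and scrub.

Run:
```python
from h import *
p=np.array([.5536,-.1192,.27]); r=[-3.1415,-.0002,1.59]
print(watz((255.3,157.5),.075,p,r),watz((194.1,206.7),.095,p,r),watz((195.8,235.5),.095,p,r))
from station import *
print(servo_line([.5530,-.120,.147],max_speed=.12,stop_force=15))
close_gripper(20)
s=read_state(); print(s["t"],s["eef_pos"],s["ft_force"],s["opening"])
c=read_camera("wrist"); cv2.imwrite("pics/wrist2.png",c["img"][:,:,::-1])
c=read_camera("side"); cv2.imwrite("pics/side2.png",c["img"][:,:,::-1])
```

```text
[ 0.55583042 -0.12221449  0.075     ] [ 0.62143955 -0.2051554   0.095     ] [ 0.66598858 -0.20546375  0.095     ]
False
5.1333 [ 0.55301616 -0.12003594  0.14697963] [-0.1691795  -0.58789023  0.1949593 ] 0.14227410192126863
```

View pics/side2.png

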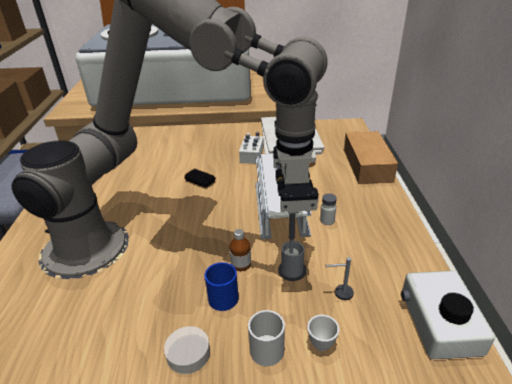

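The jaws are about 13 mm apart on the 14 mm handle, so the brush is held. Now two scrub strokes.

```bash
python3 - <<'E'
from h import *
from station import *
def st(m): s=read_state(); print(m,round(s["t"],2),s["eef_pos"].round(4),s["ft_force"].round(2),round(s["opening"],3))
for k in range(2):
    servo_line([.5535,-.120,.209],max_speed=.1); dwell(.15); st("up")
    c=read_camera("side"); cv2.imwrite(f"pics/up{k}.png",cv2.resize(c["img"][150:310,210:370,::-1],None,fx=3,fy=3))
    hit=servo_line([.5535,-.120,.146],max_speed=.08,stop_force=12); dwell(.2); st(f"down {hit}")
c=read_camera("side"); cv2.imwrite(f"pics/dn.png",cv2.resize(c["img"][150:310,210:370,::-1],None,fx=3,fy=3))
E
python3 -c "
import cv2,numpy as np
cv2.imwrite('pics/m.png',cv2.resize(np.hstack([cv2.imread('pics/up0.png'),cv2.imread('pics/dn.png')]),None,fx=.8,fy=.8))"
```

```text
up 6.15 [ 0.5531 -0.1199  0.2081] [ 0.47  0.31 -1.28] 0.145
down True 7.16 [ 0.553  -0.1199  0.1465] [-0.56  0.64  6.26] 0.146
up 8.09 [ 0.5531 -0.1198  0.2081] [-0.04  0.4   0.03] 0.144
down True 9.11 [ 0.553  -0.1199  0.1462] [-0.57 -0.17  5.02] 0.144
```

View pics/m.png

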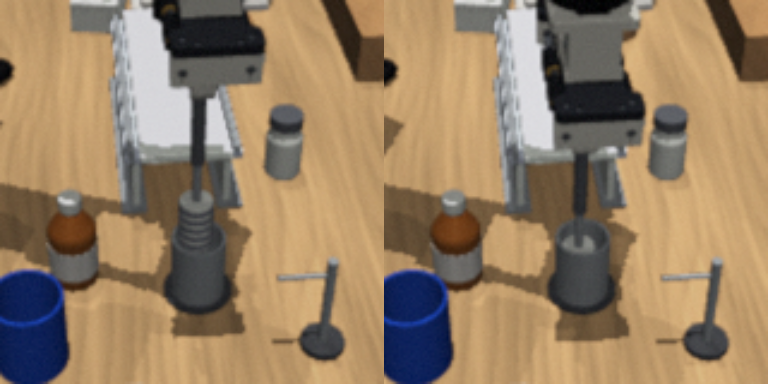

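The left picture shows the head pulled out to the rim, and the right one shows it back on the floor. Both downstrokes ended on floor contact. Now I'll carry the brush to the jar.

Run:
```python
from h import *
from station import *
def st(m): s=read_state(); print(m,round(s["t"],2),s["eef_pos"].round(4),s["tcp_rot"].round(3),s["ft_force"].round(2),round(s["opening"],3))
servo_line([.5535,-.120,.275],max_speed=.15)
servo_line([.481,-.3435,.275],max_speed=.18); st("over")
c=read_camera("side"); cv2.imwrite(f"pics/over.png",cv2.resize(c["img"][150:384,180:380,::-1],None,fx=2.4,fy=2.4))
c=read_camera("top"); cv2.imwrite(f"pics/overt.png",c["img"][:,:,::-1])
```

```text
over 11.63 [ 0.4814 -0.3426  0.2751] [-3.135e+00 -3.000e-03  1.590e+00] [-1.02  0.18  0.13] 0.142
```

View pics/over.png

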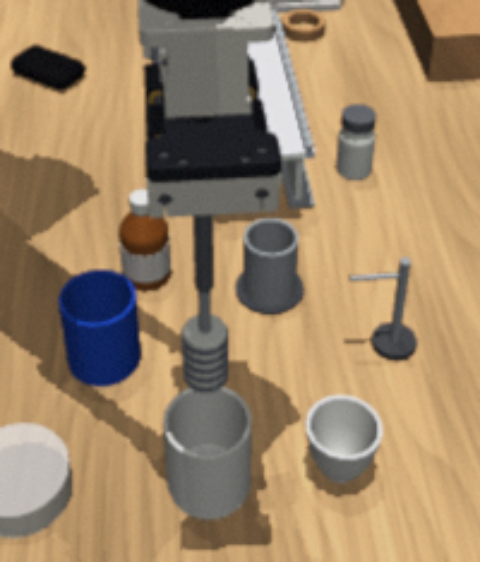

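The brush hangs upright over the white jar, with the head at (205,355) and the jar rim at (208,420). I'll lower it until it touches.

Run:
```python
from h import *
from station import *
def st(m): s=read_state(); print(m,round(s["t"],2),s["eef_pos"].round(4),s["ft_force"].round(2),round(s["opening"],3))
print(servo_line([.481,-.3435,.175],max_speed=.13,stop_force=15)); st("mid")
print(servo_line([.481,-.3435,.145],max_speed=.05,stop_force=5)); dwell(.2); st("down")
c=read_camera("side"); cv2.imwrite(f"pics/jar.png",cv2.resize(c["img"][150:384,180:380,::-1],None,fx=2.4,fy=2.4))
```

```text
False
mid 12.65 [ 0.4815 -0.3438  0.1759] [-0.46 -0.1  -0.76] 0.146
True
down 13.4 [ 0.4805 -0.3431  0.1466] [-0.9  -0.05  3.42] 0.145
```

View pics/jar.png

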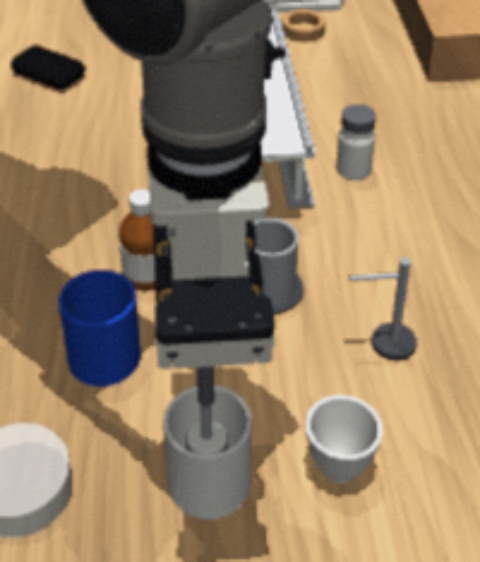

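It is on the jar floor and upright. I'll release it, rise, check, and go above the knob.

Run:
```python
from h import *
from station import *
def st(m): s=read_state(); print(m,round(s["t"],2),s["eef_pos"].tolist(),s["tcp_rot"].tolist(),s["ft_force"].round(2),round(s["opening"],3))
gripper_open(); dwell(.2)
servo_line([.481,-.3435,.30],max_speed=.15); st("rel")
movep([.547,.272,.20],[np.pi,0,1.589]); dwell(.2); st("knob")
c=read_camera("side"); cv2.imwrite(f"pics/jar2.png",cv2.resize(c["img"][150:384,180:380,::-1],None,fx=2.4,fy=2.4))
c=read_camera("wrist"); cv2.imwrite(f"pics/wk.png",c["img"][:,:,::-1])
```

```text
rel 16.12 [0.48070282620788896, -0.3432474599840499, 0.298996376138987] [-3.1317471047288725, -0.0052627131015245965, 1.5889401209100953] [0.04 0.24 0.37] 1.0
knob 18.57 [0.5473539264794555, 0.2713603943242773, 0.20009691274222524] [3.1414282103448015, -4.78490838573542e-06, 1.5879512556722695] [-0.12 -0.87  0.83] 0.999
```

View pics/jar2.png

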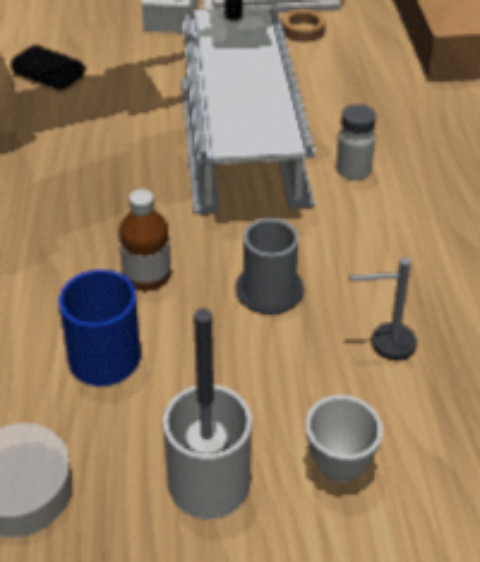

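View pics/wk.png

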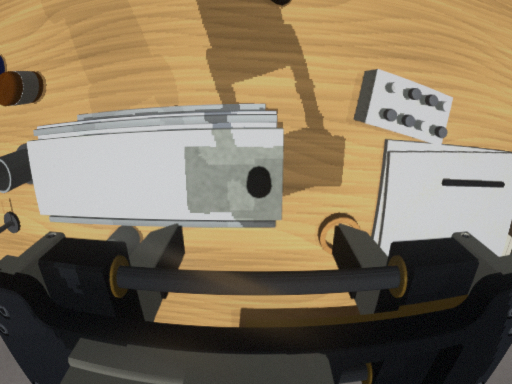

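The brush stands free and upright in the jar. The knob is between the open fingers at about (259,182) in the wrist view. I'll check its position against the fisheye model, then descend and grip.

Run:
```python
from h import *
from station import *
s=read_state(); p,r=s["eef_pos"],s["tcp_rot"]
k=watz((259.5,186),.135,p,r); print("knob",k)
print("far end corners",watz((282,129),.1,p,r),watz((280,220),.1,p,r),"near",watz((29,143),.1,p,r),watz((46,218),.1,p,r))
def st(m): s=read_state(); print(m,round(s["t"],2),s["eef_pos"].round(4),s["tcp_rot"].round(4),s["ft_force"].round(2),round(s["opening"],3))
K=[.547,.2715]
servo_line(K+[.14],max_speed=.12,stop_force=10)
print(servo_line(K+[.1035],max_speed=.04,stop_force=4)); st("at")
close_gripper(35); dwell(.2); st("grip")
c=read_camera("side"); cv2.imwrite(f"pics/k.png",cv2.resize(c["img"][100:300,200:380,::-1],None,fx=3,fy=3))
```

```text
knob [0.54817347 0.27343851 0.135     ]
far end corners [0.49861325 0.29537077 0.1       ] [0.59841556 0.29729426 0.1       ] near [ 0.50695612 -0.01862339  0.1       ] [ 0.60921306 -0.01149555  0.1       ]
False
at 20.38 [0.5472 0.2716 0.1038] [ 3.1411e+00 -2.0000e-04  1.5890e+00] [0.   0.27 0.63] 1.002
grip 22.02 [0.547  0.2715 0.1035] [-3.1416 -0.      1.5889] [-0.79  0.06 -0.76] 0.002
```

View pics/k.png

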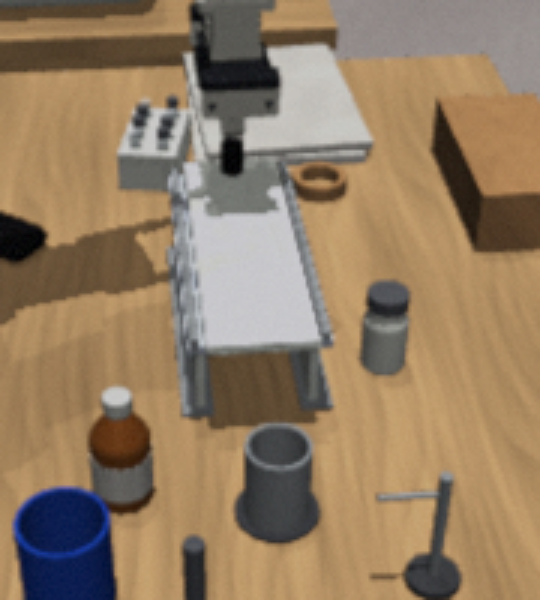

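The gripper shut fully (opening 0.002), so it missed the knob or squeezed it out. I'll look before moving.

Run:
```python
from h import *
from station import *
s=read_state(); print(s["eef_pos"],s["q"],s["opening"])
for n in ("side","top","wrist"):
    c=read_camera(n); cv2.imwrite(f"pics/{n}3.png",c["img"][:,:,::-1])
print("tcp in side",proj("side",s["eef_pos"]),"knob top/base exp",proj("side",np.array([.547,.272,.135])),proj("side",np.array([.547,.272,.1])))
a=cv2.imread("pics/side3.png")[130:240,230:330]; b=cv2.imread("pics/side0.png")[130:240,230:330]
cv2.imwrite("pics/cmp.png",cv2.resize(np.hstack([b,a]),None,fx=4,fy=4,interpolation=cv2.INTER_CUBIC))
```

```text
[0.54698782 0.27150536 0.10351215] [ 3.35285313e-01  5.69502005e-01  1.39395157e+00  2.08167537e-05
  1.17814436e+00 -1.25371238e+00] 0.004680537468019167
tcp in side [276.70065189 156.44853092] knob top/base exp [276.67181905 147.59517029] [276.69508034 157.3333022 ]
```

View pics/cmp.png

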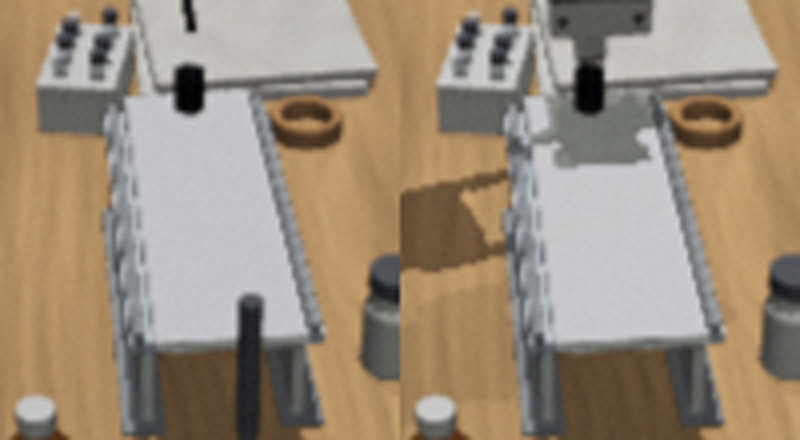

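View pics/wrist3.png

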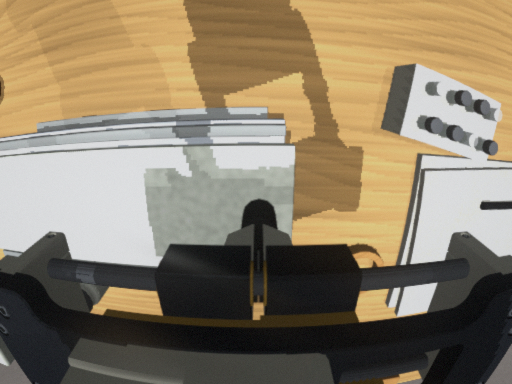

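The plate hasn't moved. The closed fingers appear above or in front of the knob, although the TCP reports z=0.1035. I'll check the fingertip position in the pictures against the reported TCP.

Run:
```python
from h import *
print("side1 TCP",proj("side",np.array([.5536,-.1192,.27])),"0.3:",proj("side",np.array([.5536,-.1192,.30])))
print("top3 tcp",proj("top",np.array([.547,.2715,.1035])))
def wproj(X):
    M=d["wrist"]["mount"];v=np.linalg.inv(M)@np.r_[X,1];v=v[:3];n=np.hypot(v[0],v[1]);a=np.arctan2(n,v[2]);K=d["wrist"]["mtx"];return K[0,2]+K[0,0]*a*v[0]/n,K[1,2]+K[0,0]*a*v[1]/n
for z in (0,-.02,-.04): print(z,"open tip edges",wproj([.046,-.0095,z]),wproj([.046,.0095,z]),"shut",wproj([.019,-.0095,z]))
a=cv2.imread("pics/side1.png")[90:240,240:360]
b=cv2.imread("pics/wrist3.png")[170:290,180:340]
cv2.imwrite("pics/a.png",cv2.resize(a,None,fx=4,fy=4,interpolation=cv2.INTER_CUBIC));cv2.imwrite("pics/b.png",cv2.resize(b,None,fx=4.5,fy=4.5,interpolation=cv2.INTER_CUBIC))
```

```text
side1 TCP [293.30307777 180.19590729] 0.3: [293.61368031 168.24654604]
top3 tcp [176.16679223 171.26292812]
0 open tip edges (np.float64(320.944663645279), np.float64(199.7446016493663)) (np.float64(319.00310573688955), np.float64(223.51303045653174)) shut (np.float64(284.0477911639278), np.float64(199.8766161639183))
-0.02 open tip edges (np.float64(326.8598790596274), np.float64(210.25852092432382)) (np.float64(324.4091495251913), np.float64(235.7266547250525)) shut (np.float64(286.5855500336975), np.float64(210.57929044860919))
-0.04 open tip edges (np.float64(333.8851371234925), np.float64(222.8901205232465)) (np.float64(330.73307035687714), np.float64(250.1922351591483)) shut (np.float64(289.62492225980446), np.float64(223.51688296579675))
```

View pics/a.png

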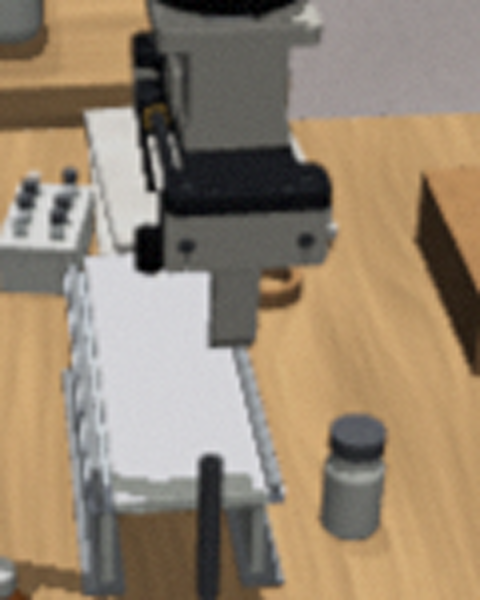

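View pics/b.png

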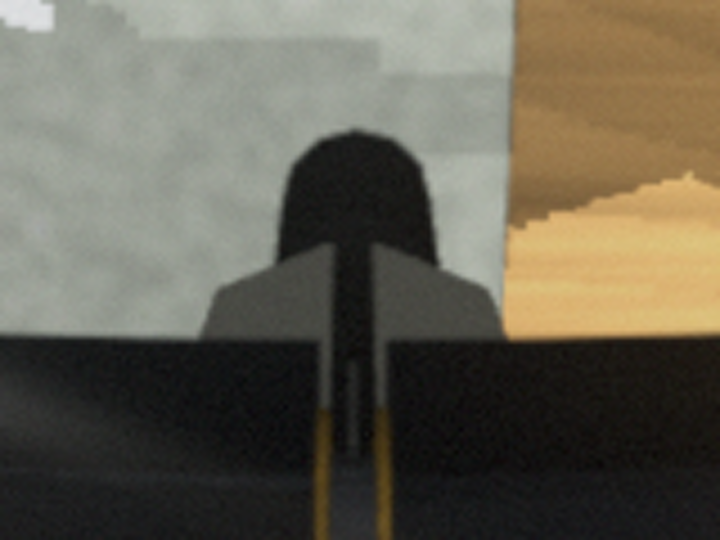

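The fisheye projection puts the visible fingertips about 40 mm behind the reported TCP (tip edge at row 224, against 200 predicted). So they closed at about z=0.144, just above the knob's top at 0.135. The brush was simply held near the top of its handle. I'll trust the pictures: open, then do a guarded descent, watching force and view.

Run:
```python
from h import *
from station import *
def st(m): s=read_state(); print(m,round(s["t"],2),s["eef_pos"].round(4),s["ft_force"].round(2),round(s["opening"],3))
K=[.5475,.272]
gripper_open(); st("open")
h=servo_line(K+[.083],max_speed=.04,stop_force=3); st(h)
c=read_camera("wrist"); cv2.imwrite("pics/wd.png",c["img"][:,:,::-1])
c=read_camera("side"); cv2.imwrite("pics/sd.png",cv2.resize(c["img"][100:240,220:340,::-1],None,fx=4,fy=4,interpolation=cv2.INTER_CUBIC))
```

```text
open 23.68 [0.547  0.2715 0.1035] [-0.06 -0.18 -0.47] 1.003
False 24.34 [0.5475 0.272  0.0829] [ 0.47 -0.08 -1.29] 1.001
```

View pics/wd.png

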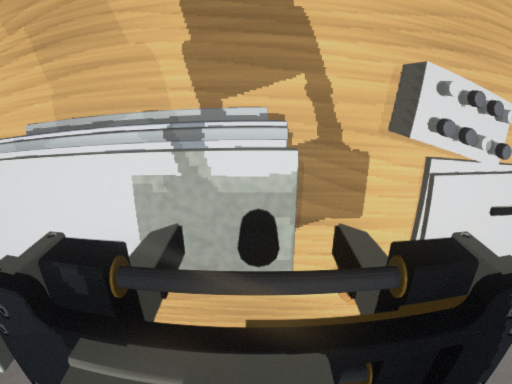

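View pics/sd.png

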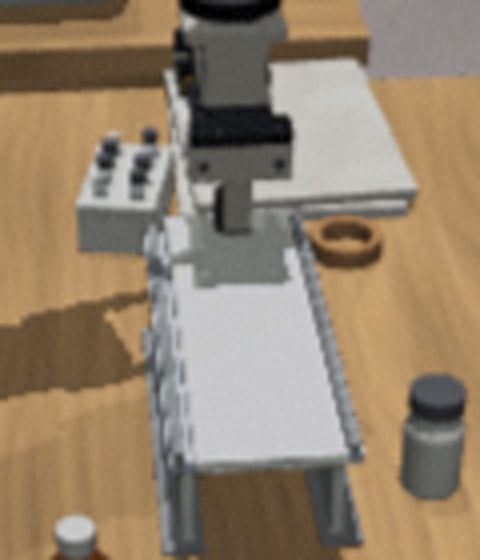

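No contact with the TCP reported below the plate top, which confirms the offset. I'll continue to tips of about 0.105.

Run:
```python
from h import *
from station import *
def st(m): s=read_state(); print(m,round(s["t"],2),s["eef_pos"].round(4),s["ft_force"].round(2),round(s["opening"],3))
h=servo_line([.5475,.272,.066],max_speed=.03,stop_force=3); st(h)
close_gripper(35); dwell(.1); st("grip")
c=read_camera("wrist"); cv2.imwrite("pics/wd2.png",c["img"][:,:,::-1])
c=read_camera("side"); cv2.imwrite("pics/sd2.png",cv2.resize(c["img"][100:240,220:340,::-1],None,fx=4,fy=4,interpolation=cv2.INTER_CUBIC))
```

```text
False 25.16 [0.5476 0.272  0.066 ] [-0.3  -0.06  0.51] 1.001
grip 26.32 [0.5475 0.2721 0.066 ] [-1.23  0.99 -0.53] 0.251
```

View pics/wd2.png

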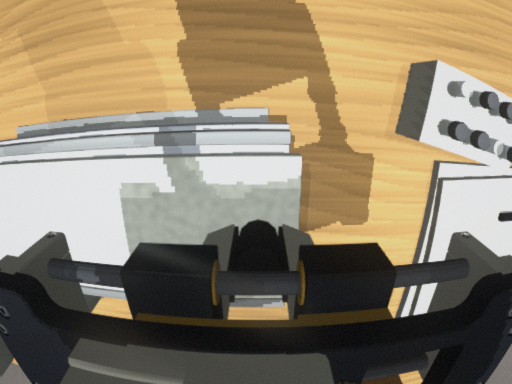

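View pics/sd2.png

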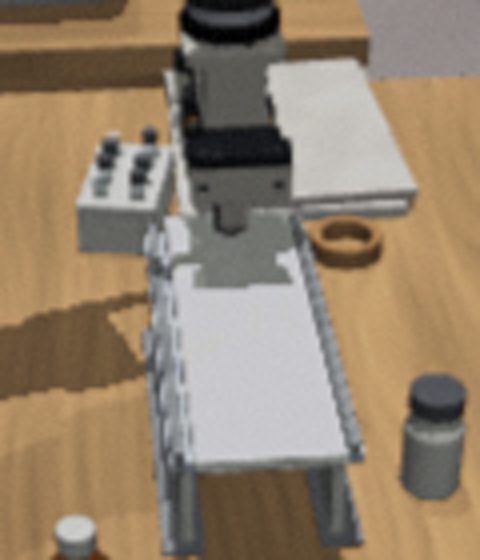

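The jaws are about 23 mm apart on the 24 mm knob, so it is gripped. I'll slide most of the way, then measure.

Run:
```python
from h import *
from station import *
def st(m): s=read_state(); print(m,round(s["t"],2),s["eef_pos"].round(4),s["tcp_rot"].round(4),s["ft_force"].round(2),round(s["opening"],3))
u=np.array([np.sin(.018),-np.cos(.018),0]); p0=np.array([.5475,.272,.0655])
for D in (.08,.165):
    h=servo_line((p0+u*D).tolist(),max_speed=.06,stop_force=25); st(h)
    if h: break
dwell(.3); st("end")
for n in ("side","top","wrist"):
    c=read_camera(n); cv2.imwrite(f"pics/{n}5.png",c["img"][:,:,::-1])
a=cv2.imread("pics/side5.png")[190:320,230:380]; cv2.imwrite("pics/s5c.png",cv2.resize(a,None,fx=5,fy=4.5,interpolation=cv2.INTER_CUBIC) if 0 else cv2.resize(a,None,fx=4.5,fy=4.5,interpolation=cv2.INTER_CUBIC))
b=cv2.imread("pics/top5.png")[120:210,230:370]; cv2.imwrite("pics/t5c.png",cv2.resize(b,None,fx=5.5,fy=5.5,interpolation=cv2.INTER_CUBIC))
```

```text
False 27.91 [0.5494 0.192  0.066 ] [3.1405 0.     1.5892] [-1.18  2.66  6.05] 0.256
False 29.48 [0.5507 0.1071 0.066 ] [ 3.1408e+00 -1.0000e-04  1.5892e+00] [-0.28  3.53  6.24] 0.253
end 29.77 [0.5507 0.1071 0.0659] [ 3.1409e+00 -1.0000e-04  1.5892e+00] [-0.37  4.24  6.14] 0.251
```

View pics/s5c.png

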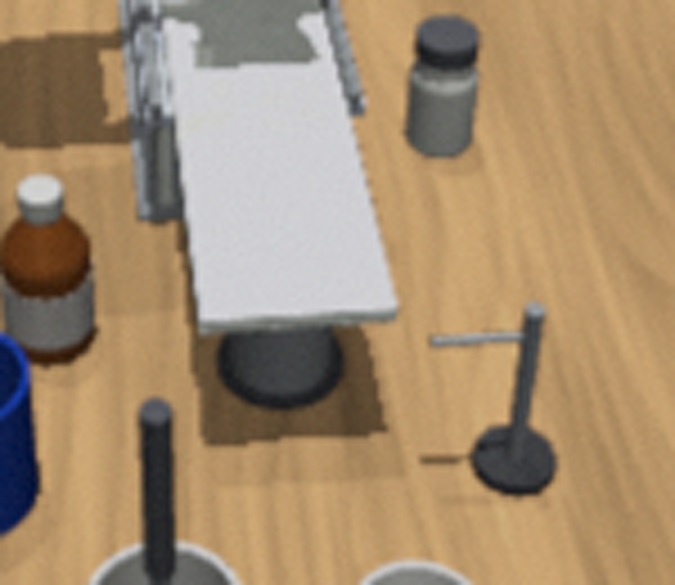

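View pics/t5c.png

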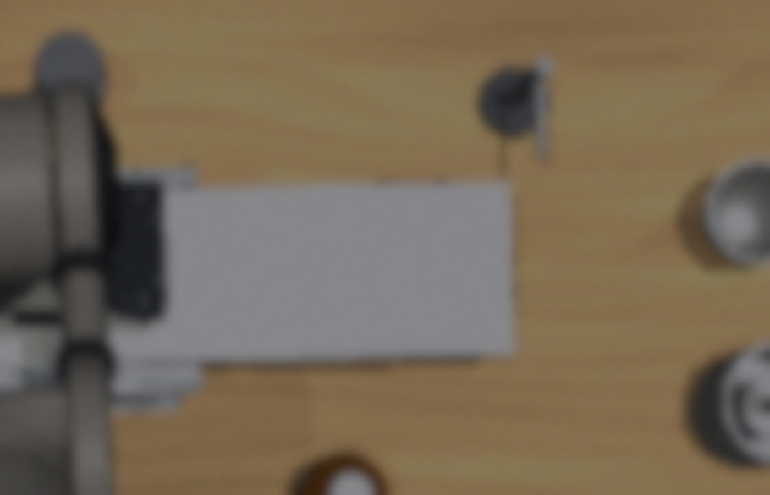

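View pics/wrist5.png

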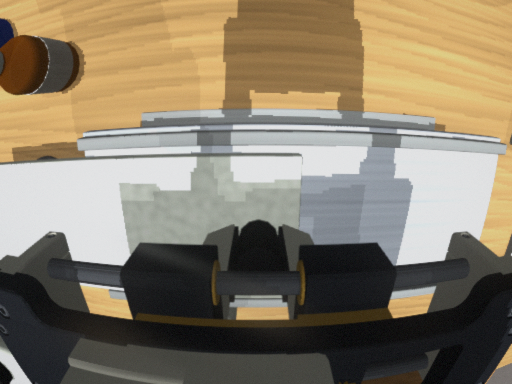

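The plate is still flat, and its outer edge is short of the pointer (top crop: edge at x≈513, rod at x≈543). I'll measure the remaining distance in both views.

Run:
```python
from h import *
np.set_printoptions(precision=4,suppress=True)
f=lambda c,s,o:((c[0]+.5)/s-.5+o[0],(c[1]+.5)/s-.5+o[1])
a=.018;uy=np.array([-np.sin(a),np.cos(a)])
for n,s,o,E,Rr in (("top",5.5,(230,120),[(511,182),(514,355)],[(542,157),(543,75)]),("side",4.5,(230,190),[(203,321),(394,306)],[(432,342),(515,338)])):
    e=np.array([atz(n,f(c,s,o),.1)[:2] for c in E]); r=np.array([atz(n,f(c,s,o),.095)[:2] for c in Rr])
    print(n,e,r,"gap",e@uy-(r@uy)[0],(e@uy).mean()-(r@uy).mean(),"yaw",np.arctan2(*(e[-1]-e[0])[::-1]),np.arctan2(*(r[1]-r[0])[::-1]))
```

```text
top [[ 0.6051 -0.187 ]
 [ 0.5059 -0.1873]] [[ 0.6203 -0.2058]
 [ 0.6679 -0.2071]] gap [0.0191 0.0205] 0.02087655032534083 yaw -3.1386408458422435 -0.02723707285090561
side [[ 0.5081 -0.187 ]
 [ 0.6044 -0.1831]] [[ 0.6203 -0.2043]
 [ 0.6615 -0.2044]] gap [0.0193 0.0215] 0.0208230322023657 yaw 0.04049122601518521 -0.00229963179439506
```

The views agree on about 20 mm remaining, which matches the dead reckoning of 19.5 mm. I'll make the final slide.

Run:
```python
from h import *
from station import *
np.set_printoptions(precision=4,suppress=True)
def st(m): s=read_state(); print(m,round(s["t"],2),s["eef_pos"].round(4),s["tcp_rot"].round(4),s["ft_force"].round(2),round(s["opening"],3))
u=np.array([np.sin(.018),-np.cos(.018),0]); p0=np.array([.5475,.272,.0655])
h=servo_line((p0+u*.185).tolist(),max_speed=.03,stop_force=25); dwell(.3); st(h)
for n in ("side","top"):
    c=read_camera(n); cv2.imwrite(f"pics/{n}6.png",c["img"][:,:,::-1])
a=cv2.imread("pics/side6.png")[190:320,230:380]; cv2.imwrite("pics/s6c.png",cv2.resize(a,None,fx=4.5,fy=4.5,interpolation=cv2.INTER_CUBIC))
b=cv2.imread("pics/top6.png")[120:210,230:370]; cv2.imwrite("pics/t6c.png",cv2.resize(b,None,fx=5.5,fy=5.5,interpolation=cv2.INTER_CUBIC))
```

```text
False 31.04 [0.551  0.0871 0.066 ] [3.1409 0.     1.5892] [-0.68  3.92  6.42] 0.256
```

View pics/s6c.png

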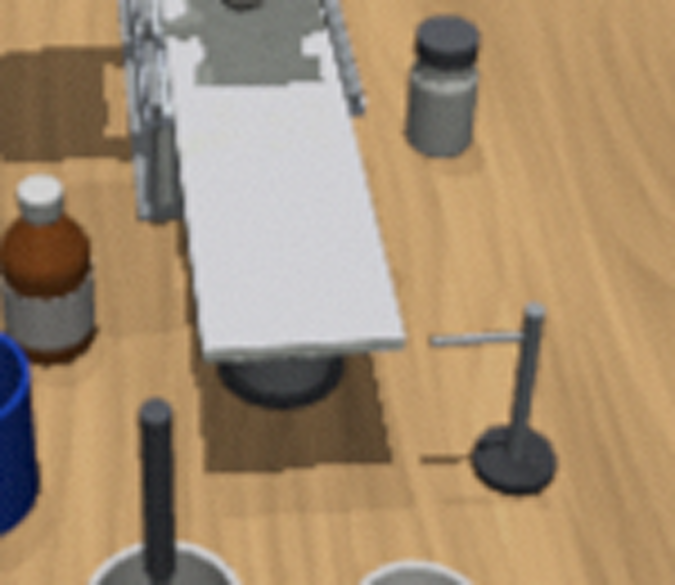

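View pics/t6c.png

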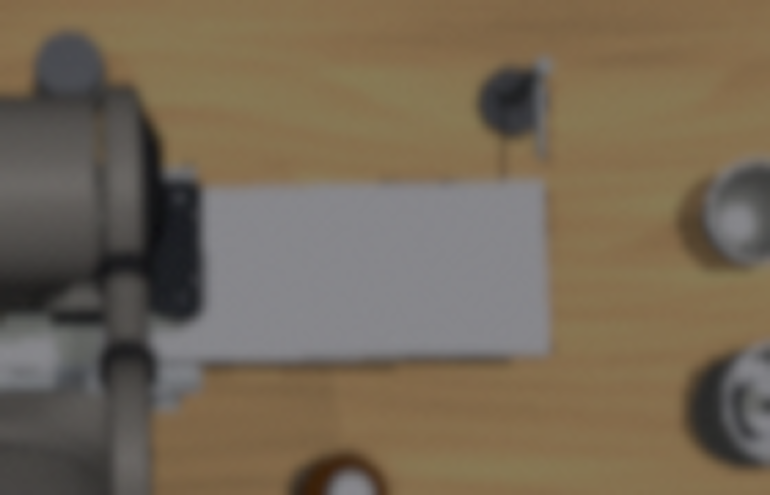

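Run:
```python
from h import *
np.set_printoptions(precision=4,suppress=True)
f=lambda c,s,o:((c[0]+.5)/s-.5+o[0],(c[1]+.5)/s-.5+o[1])
a=.018;uy=np.array([-np.sin(a),np.cos(a)])
for n,s,o,E,Rr in (("top",5.5,(230,120),[(545,182),(549,355)],[(542,157),(544,75)]),("side",4.5,(230,190),[(209,352),(402,339)],[(432,342),(515,338)])):
    e=np.array([atz(n,f(c,s,o),.1)[:2] for c in E]); r=np.array([atz(n,f(c,s,o),.095)[:2] for c in Rr])
    print(n,e,r,"gap",e@uy-(r@uy).mean(),(e@uy).mean()-(r@uy).mean())
# raw edge profile: cover end & rod in top view
t=cv2.imread("pics/top6.png").mean(2)
print(t[157:180:6,320:336].round(0)); print("rod",t[136:148:3,322:336].round(0))
```

```text
top [[ 0.6051 -0.2065]
 [ 0.5059 -0.2072]] [[ 0.6203 -0.2058]
 [ 0.6679 -0.2077]] gap [0.001 0.002] 0.0015182547471330743
side [[ 0.5095 -0.2084]
 [ 0.6048 -0.2061]] [[ 0.6203 -0.2043]
 [ 0.6615 -0.2044]] gap [-0.0017 -0.0011] -0.0014170079749154518
[[135. 136. 136. 136. 136. 136. 136. 134. 126. 110. 104. 107. 109. 109.
  110. 109.]
 [136. 136. 136. 136. 136. 135. 136. 135. 128. 116. 107. 106. 107. 108.
  109. 109.]
 [135. 136. 135. 136. 136. 135. 135. 136. 132. 123. 113. 109. 109. 109.
  110. 110.]
 [135. 136. 136. 136. 136. 136. 136. 136. 133. 126. 113. 108. 108. 108.
  108. 107.]]
rod [[ 44.  38.  34.  36.  51.  77.  95.  97. 100. 106. 109. 109. 109. 110.]
 [ 43.  45.  48.  52.  61.  82.  98.  96. 101. 109. 110. 111. 111. 111.]
 [ 53.  58.  59.  61.  66.  82. 102. 105. 106. 110. 112. 112. 112. 112.]
 [ 83.  87.  90.  95.  98.  99. 104. 102. 104. 107. 109. 109. 109. 109.]]
```

The edge is within ±1.5 mm of the pointer line: the top view gives +1.5 mm and the side view -1.4 mm. One last overall look before handing in.

View pics/side6.png

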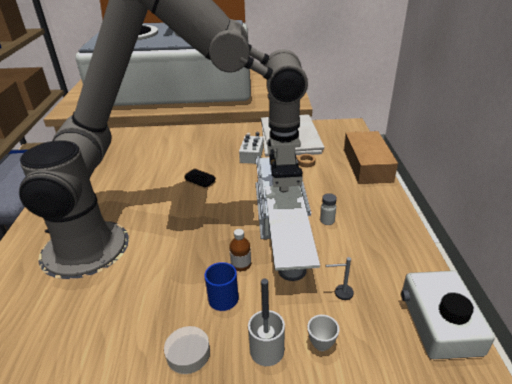

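The brush stands in the jar at (267,335), the plate lies flat out over the pot, and the bystanders are where they were at the start. Handing in.

Run:
```python
from station import *
s=read_state(); print(s["t"],s["ft_force"],s["opening"],abs(s["joint_vel"]).max())
print(job_done())
```

```text
31.1417 [0.25921679 4.39544665 6.33421923] 0.25034141563873613 0.0011954504876872819
the job is handed in; nothing more can be done
None
```

I scrubbed the pot with the brush twice and stood the brush in the white jar, then slid the cover out to the pointer. I handed the job in at 31.1 s with the gripper still holding the knob; no verdict was reported.

- **Brush:** Each pull lifted the head by about 61 mm, to about the rim, and both downstrokes ended on floor contact. In the last picture the brush stands upright and free in the jar.
- **Cover:** It slid about 185 mm and looks flat in the pictures. The gripper is on the knob (opening 0.25, about 23 mm on the 24 mm knob) and presses down with about 6 N.
- **Edge at the pointer:** The two views disagree slightly. The top view puts the edge 1.5 mm short of the line and the side view 1.4 mm past it. Both are inside the 6 mm limit.
- **Bystanders:** None looks moved in the final picture; I did not measure them.
- **Failed grasp:** My first grip on the knob closed on nothing. The visible fingertips end about 40 mm short of the reported TCP, so the fingers shut just above the knob. The plate did not move. I lowered the gripper under a force guard and gripped it on the second try. The same offset means the brush was held higher on its handle than I planned, but it stayed firmly held.

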